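# Shut the modelling-tool case

## Task

Shut the plywood tool case: with the fingertips push the standing cover over until it lies flat on the case, then, keeping it down, push it along towards the steel lip until its tongue is tucked fully home beneath the lip, and take the hand away so that the lip alone keeps the springy cover shut. Only push and press: never grip the cover (nothing is pinched or lifted), and leave the tools in the case and everything around it where they are.

Things in the scene. Friction and masses are not known exactly. Their poses are not given: they have to be found in the camera images.
- case: Open plywood tool case screwed to the bench, 200 (x) x 180 (y) x 45 mm high, origin at the centre of its underside on the bench. Its x axis points horizontally from the hinge wall to the lip wall, z up. The far (+x) wall carries a bent steel lip, 130 mm wide.
- hinge_mid (a point): Middle of the hinge axis, fixed to the case at its x = -90 mm, y = 0, z = 48 mm; the axis runs along the case's y.
- lip_edge (a point): Middle of the lip's inner lower edge, fixed to the case at its x = +80, y = 0, z = 55 mm. The lip is a level steel strip 4 mm thick (z 55 to 59 mm) that reaches over the case from x = 80 to 104 mm.
- hinge (a joint): Angle of the cover, rad: 0 = lying flat on the case, 1.57 = standing upright over the hinge wall, stop at 1.95 leaning back away from the lip. The hinge is springy (0.25 N m/rad about 1.6 rad, friction 0.06 N m): starts between 1.3 and 1.8 and springs back up if let go untucked. Holding it flat takes about 2 to 4 N at the recess; under the lip it rises only about 0.02 rad.
- tuck (a joint): How far the cover has been slid on its hinge leaf, m, in the cover's own plane away from the hinge: 0 = drawn back, 0.018 = stop, tongue fully home. Friction 1 N, no spring. At 0 the tongue of the flat cover ends 5 mm short of the lip's edge, at 0.018 it is 13 mm beneath it.
- recess (a point): Centre of the floor of the finger recess in the cover's outer face, 93 mm from the hinge axis (plus the tuck value). The recess is a rectangle 56 mm (from hinge towards lip) x 90 mm (along the hinge) and 6 mm deep; its floor is aluminium. With the cover flat the floor is at 52 mm above the bench and the plywood face at 58 mm. The recess's wall nearest the tongue is a good thing to push against.
- tongue_edge (a point): Middle of the cover's free edge: end of the aluminium tongue (110 mm wide, 30 mm long past the plywood), top side, 165 mm from the hinge axis (plus the tuck value); flat it lies 52 mm above the bench, 3 mm below the underside of the lip.
- face: The cover's outer face: aluminium sheet with 6 mm plywood, 160 mm along the hinge, with the finger recess. It faces away from the lip when the cover stands and up when it lies flat. The cover as a whole is 10 mm thick (tongue 4 mm) and weighs about 0.16 kg. Origin on the hinge axis (at tuck 0), x towards the tongue, z out of the outer face.
- lining: The cover's inner cork lining, on the side opposite the face: the outer face and the lining must not be pressed at once. Same origin and axes as the face.
- boxwood: Loose boxwood modelling tool, 150 mm long, 10 mm thick, lying in the case. Origin beneath it near the middle. Leave alone.
- rib: Loose steel rib (scraper plate), 100 x 45 x 4 mm, lying in the case. Leave alone.
- cup: White cup, 72 mm across, 85 mm high, beside the case; origin under its foot. Leave alone.
- lump: Lump of grey clay, 85 x 60 x 47 mm, beyond the lip; origin under it. Leave alone.
- block: Wooden block, 90 x 45 x 45 mm, beside the case; origin under it. Leave alone.

How it is judged:
At the end, for the whole second after the job is handed in: The cover lies flat (hinge below 0.04 rad) with its tongue below the lip and at least 6 mm in under it (slid at least 11 of 18 mm); loose things within 30 mm of where they were (tools in the case 40 mm) (value of joint hinge below 0.04 rad and value of joint tuck above 0.011 m and z of tongue_edge in the frame of case below 0.0575 m and x of tongue_edge in the frame of lip_edge above 0.006 m and distance of each of boxwood, rib from where it was at the start of the episode below 0.04 m and distance of each of cup, lump, block from where it was at the start of the episode below 0.03 m); the robot touches nothing.
It fails at once if the cover is gripped: fingers press its outer face and its inner lining at once (contact force between the fingers and face above 1 N and contact force between the fingers and lining above 1 N).
It fails at once if a bystander is shoved, knocked over, lifted or carried off (distance of any of boxwood, rib from where it was at the start of the episode above 0.04 m or distance of any of cup, lump, block from where it was at the start of the episode above 0.03 m or angle between cup's own z axis and vertical above 0.6 rad).
It also fails if it takes over 38 s, if anything falls off the work surface, if the arm or the gripper's body presses on something with over 40 N, if the wrist force passes 120 N, or if a joint passes its speed limit or range.

## Robot

A 6-joint arm with a two-finger parallel gripper is mounted at the origin on the work surface. World frame = base frame: x ahead of the robot, y to its left, z up, the work surface at z = 0. Lengths are in m, angles in rad, forces in N, time in s.
With the tool pointing down it reaches from about 0.35 to 0.85 m from the base axis. Payload 8.1 kg.
Tool frame: the origin (TCP) lies on the mounting face of the last link; the fingertips stand 186 mm ahead of it and the grasp point (between the pads) lies 167 mm ahead of it; z points along the fingers, y is the line along which they close (so a half turn about z gives the same grasp; the last joint's range is limited). The gripper opens to 93 mm and grips with 3 to 60 N. Pads are 15 mm wide; open, the fingers measure 128 mm over their backs; the gripper's body (75 mm by 188 mm) begins 65 mm behind the grasp point.
Start: joints at [1.036, 0.13, 1.488, -0, 1.523, -0.085], TCP at [0.261, 0.54, 0.405] pointing down, gripper open.
Joint ranges: [-2.96, 2.96], [-0.89, 2.26], [0.02, 2.5], [-1.34, 4.48], [0, 2.73], [-2.66, 2.66]. Speed limits (rad/s): [2.39, 2.39, 2.79, 3.14, 3.14, 3.14].

## Interface

Orientations are given as a rotation vector (axis times angle).
In Python, from plant import read_state, read_camera, camera_params, close_job gives the robot as it stands. The module is installed in compiled form; this text tells all that it offers.
- The arm moves only by the tool servo_tool, never from a script. Its argument "increments" is a list of rows, each an object with "slide": the shift along the tool's x, y, z in mm, a list of three; "dr": the turn, a rotation vector about the tool's x, y, z in rad, a list of three; "jaw": the closure, from 0 (fully open) to 1 (shut). In form: [{"slide": [x, y, z], "dr": [ax, ay, az], "jaw": jaw}, ...]. A call has 1 to 20 rows; each row is the pose to reach, as a shift and turn from the pose commanded when the call began, along the tool's axes at that moment; what a row does not reach only later rows make up. A row lasts 1/10 s, in which the tool goes at most 50 mm and 8.59 degrees, less where a joint would pass 70% of its speed; a pose out of reach is approached as far as the arm can. A call with a gripper value outside its range is refused whole. The fingers move at their own pace and stop on an object; "force" is the grip in N (left out, the last holds). Time passes only in rows, so rows that repeat a pose let the fingers close. It gives the time, the measured TCP pose, the force, the opening and the grip force at its end, in the units of the state.
- read_state(): the state, without advancing time (a new reading comes with each control period).
- read_camera(name): name is "scene" or "top"; returns (picture, depth): 420x560x3 uint8, red, green, blue; 420x560 float32, m along the optical axis (not along the pixel's ray), 0 where there is no reading.
- camera_params(name): a dict with "fx", "fy", "cx", "cy" (pixels), "rvec" (rotation vector, rad) and "tvec" (3), from world to camera coordinates, as OpenCV has them. Camera axes: x right, y down, z forward; pixel columns grow to the right and rows downward; lengths in m; the calibration is good to about 2 mm. A picture is of the moment at which its call begins. camera_params takes no time and is no camera call.
- close_job(): hands the job in; it is judged then, once.
The state is a dict: "t": time; "q": joint angles; "dq": joint speeds; "joint_torque": joint torques, N m; "tool_pos": TCP position; "orientation": TCP orientation; "force": force on the tool from outside, world axes, zero at the start; "wrist_torque": the same for the moment, N m; "opening": finger opening in m; "gripper_force": force on a finger pad.
Only numpy, scipy, OpenCV 4.12 (cv2) and the standard library are available. Lean on these libraries where they do the work, as an engineer would, in place of code of your own. Each camera call takes 0.05 s, during which the arm holds its last target. There are 200 camera calls.

## Working session

There is one attempt and no reset: what is moved stays moved. The work goes in short steps, Python scripts to look and compute and a tool call to move; the robot and the scene stay as the last step left them, time stands still between calls to the robot, and variables do not carry over. Pictures are saved under pics/ and viewed, at most 10 in all, crops included, and the job is handed in when it is done.

Besides the shell and the picture viewer there is one more tool, called after "Emit:" by a JSON object that holds its "name" and its "arguments". servo_tool: Moves the arm, as the interface text tells. Its arguments: {"type":"object","properties":{"increments":{"type":"array"},"force":{"type":"number"}},"required":["increments"]}

```bash
mkdir -p pics; cat > h.py <<'E'
import numpy as np, cv2
from plant import *
from scipy.spatial.transform import Rotation as R
def cam(n):
    p=camera_params(n);return p,R.from_rotvec(np.ravel(p["rvec"])).as_matrix(),np.ravel(p["tvec"])
def cloud(n,d):
    p,M,t=cam(n);v,u=np.mgrid[:d.shape[0],:d.shape[1]]
    P=np.stack([(u-p["cx"])/p["fx"]*d,(v-p["cy"])/p["fy"]*d,d],-1)
    return (P-t)@M
def px(n,X):
    p,M,t=cam(n);c=M@np.array(X)+t;return c[0]/c[2]*p["fx"]+p["cx"],c[1]/c[2]*p["fy"]+p["cy"]
E
python3 - <<'E'
from h import *
for n in("scene","top"):
    i,d=read_camera(n);cv2.imwrite(f"pics/{n}0.png",i[...,::-1]);np.savez(f"{n}0.npz",i=i,d=d)
    p,M,t=cam(n);print(n,p["fx"],-M.T@t,M[2])
print({k:np.round(v,3) for k,v in read_state().items()})
E
```

```text
scene 452.48616737364426 [1.22683753 0.20239136 0.71453923] [-0.67905474 -0.142867   -0.72005116]
top 438.1951365399612 [0.56688302 0.08312609 0.90130584] [ 0.02980253 -0.0133885  -0.99946614]
{'t': np.float64(0.1), 'q': array([ 1.036,  0.131,  1.489, -0.   ,  1.523, -0.085]), 'dq': array([-0.001, -0.001, -0.001,  0.001, -0.001, -0.   ]), 'joint_torque': array([ 1.0000e-03, -5.6134e+01, -4.9310e+01,  7.7000e-02,  2.9000e-02,
       -0.0000e+00]), 'tool_pos': array([0.261, 0.54 , 0.404]), 'orientation': array([-7.000e-01, -3.062e+00,  2.000e-03]), 'force': array([-1.156, -0.199,  0.335]), 'wrist_torque': array([0.009, 0.014, 0.029]), 'gripper_force': np.float64(0.0), 'opening': np.float64(0.093)}
```

View pics/scene0.png

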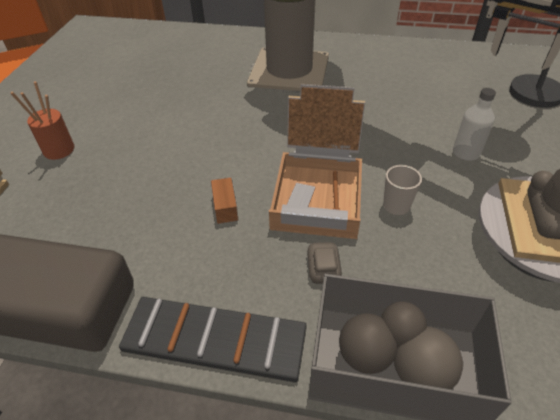

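View pics/top0.png

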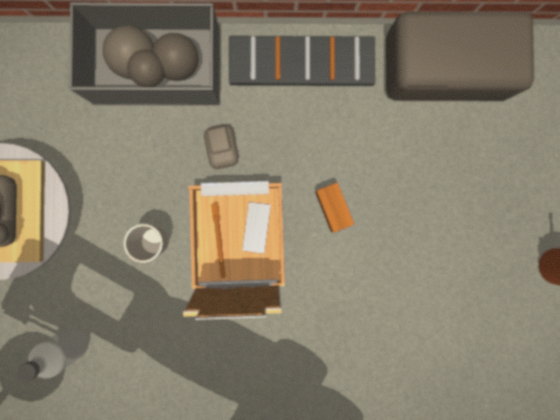

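The scene view shows the cover standing at about (325,120), with the case at (318,195) and the lip at (314,217). In the top view the case is at (237,235), the lip bar at (235,188) and the cover edge-on at (233,300). The cup is at (143,243), the block at (335,207) and the clay lump at (221,146). Next I'll measure the case and the cover.

```bash
python3 - <<'E'
from h import *
z=np.load("top0.npz");i,d=z["i"],z["d"];P=cloud("top",d)
hsv=cv2.cvtColor(i,cv2.COLOR_RGB2HSV)
box=np.zeros(d.shape,bool);box[175:325,180:300]=1
# rim
rim=box&(hsv[...,1]>120)&(abs(P[...,2]-.045)<.006)
Q=P[rim];print("rim",rim.sum(),cv2.minAreaRect((Q[:,:2]*1000).astype(np.float32)),np.median(Q[:,2]))
lip=np.zeros(d.shape,bool);lip[175:205,190:285]=1
lip&=(hsv[...,1]<60)&(P[...,2]>.05)&(P[...,2]<.07)
L=P[lip];print("lip",lip.sum(),cv2.minAreaRect((L[:,:2]*1000).astype(np.float32)),np.median(L[:,2]))
(cx,cy),(w,h),a=cv2.minAreaRect((Q[:,:2]*1000).astype(np.float32))
for n,u0,u1,v0,v1 in(("cup",120,166,220,266),("block",315,356,180,235),("lump",200,242,120,170)):
    q=P[v0:v1,u0:u1].reshape(-1,3);q=q[q[:,2]>.02];print(n,q.min(0).round(3),q.max(0).round(3))
z=np.load("scene0.npz");i,d=z["i"],z["d"];P=cloud("scene",d)
s=P[80:170,280:372].reshape(-1,3);s=s[(s[:,2]>.065)&(s[:,2]<.25)&(s[:,0]>.25)&(s[:,0]<.5)]
c=s.mean(0)
for _ in range(3):
    c=s.mean(0);n=np.linalg.svd(s-c,full_matrices=False)[2][2];s=s[abs((s-c)@n)<.006]
print("cover inner",len(s),c,n*np.sign(n[0]),s.min(0),s.max(0),s[s[:,2]>s[:,2].max()-.004].mean(0))
E
```

```text
rim 559 ((529.97509765625, 150.73992919921875), (192.3892822265625, 178.2890625), 1.7840839624404907) 0.042082052006692836
lip 804 ((624.3269653320312, 153.48617553710938), (23.24093246459961, 129.2222442626953), 1.630430817604065) 0.05828581864922931
cup [0.486 0.083 0.02 ] [0.567 0.356 0.901]
block [ 0.539 -0.079  0.021] [0.636 0.083 0.901]
lump [0.567 0.083 0.02 ] [0.755 0.219 0.901]
cover inner 4494 [0.42574151 0.1477517  0.13822878] [0.98460268 0.03106965 0.17202392] [0.40832936 0.06666909 0.06502086] [0.44274673 0.22714979 0.21274971] [0.41197161 0.14713737 0.2103195 ]
```

Emit:
{"name": "servo_tool", "arguments": {"increments": [{"slide": [-11, -13, 0], "dr": [0, 0, -0.02], "jaw": 1}, {"slide": [-33, -39, 0], "dr": [0, 0, -0.06], "jaw": 1}, {"slide": [-60, -71, 0], "dr": [0, 0, -0.11], "jaw": 1}, {"slide": [-90, -107, 0], "dr": [0, 0, -0.165], "jaw": 1}, {"slide": [-120, -142, 0], "dr": [0, 0, -0.22], "jaw": 1}, {"slide": [-150, -178, 0], "dr": [0, 0, -0.275], "jaw": 1}, {"slide": [-180, -213, 0], "dr": [0, 0, -0.33], "jaw": 1}, {"slide": [-210, -249, 0], "dr": [0, 0, -0.385], "jaw": 1}, {"slide": [-235, -279, 0], "dr": [0, 0, -0.43], "jaw": 1}, {"slide": [-253, -300, 0], "dr": [0, 0, -0.464], "jaw": 1}, {"slide": [-262, -311, 0], "dr": [0, 0, -0.48], "jaw": 1}, {"slide": [-262, -311, 0], "dr": [0, 0, -0.48], "jaw": 1}, {"slide": [-262, -311, 0], "dr": [0, 0, -0.48], "jaw": 1}, {"slide": [-262, -311, 0], "dr": [0, 0, -0.48], "jaw": 1}], "force": 5}}

```text
t: 1.5
tool_pos: [0.3614, 0.147, 0.4046]
orientation: [0.048, -3.141, -0.0]
force: [-0.3, 0.1, -0.3]
opening: 0.0006
gripper_force: 0.0
```

Emit:
{"name": "servo_tool", "arguments": {"increments": [{"slide": [0, 0, 12], "dr": [0, 0, 0], "jaw": 1}, {"slide": [0, 0, 35], "dr": [0, 0, 0], "jaw": 1}, {"slide": [0, 0, 58], "dr": [0, 0, 0], "jaw": 1}, {"slide": [-5, 0, 70], "dr": [0, 0, 0], "jaw": 1}, {"slide": [-13, 0, 70], "dr": [0, 0, 0], "jaw": 1}, {"slide": [-23, 0, 70], "dr": [0, 0, 0], "jaw": 1}, {"slide": [-33, 0, 70], "dr": [0, 0, 0], "jaw": 1}, {"slide": [-43, 0, 70], "dr": [0, 0, 0], "jaw": 1}, {"slide": [-53, 0, 70], "dr": [0, 0, 0], "jaw": 1}, {"slide": [-63, 0, 70], "dr": [0, 0, 0], "jaw": 1}, {"slide": [-73, 0, 71], "dr": [0, 0, 0], "jaw": 1}, {"slide": [-83, 0, 72], "dr": [0, 0, 0], "jaw": 1}, {"slide": [-93, 0, 73], "dr": [0, 0, 0], "jaw": 1}, {"slide": [-103, 0, 75], "dr": [0, 0, 0], "jaw": 1}, {"slide": [-113, 0, 79], "dr": [0, 0, 0], "jaw": 1}, {"slide": [-122, 0, 84], "dr": [0, 0, 0], "jaw": 1}, {"slide": [-131, 0, 90], "dr": [0, 0, 0], "jaw": 1}, {"slide": [-140, 0, 97], "dr": [0, 0, 0], "jaw": 1}, {"slide": [-140, 0, 97], "dr": [0, 0, 0], "jaw": 1}]}}

```text
t: 3.4
tool_pos: [0.5021, 0.1505, 0.3065]
orientation: [0.047, -3.14, 0.0]
force: [-0.2, -0.3, 0.5]
opening: 0.0006
gripper_force: 0.4
```

```bash
python3 - <<'E'
from h import *
s=read_state();print(s["force"],s["tool_pos"])
i,d=read_camera("scene");cv2.imwrite("pics/s1.png",cv2.resize(i[40:280,200:460],None,fx=2,fy=2)[...,::-1])
E
```

```text
[-0.1925818  -0.31459824  0.54570416] [0.50210606 0.15046146 0.30646434]
```

View pics/s1.png

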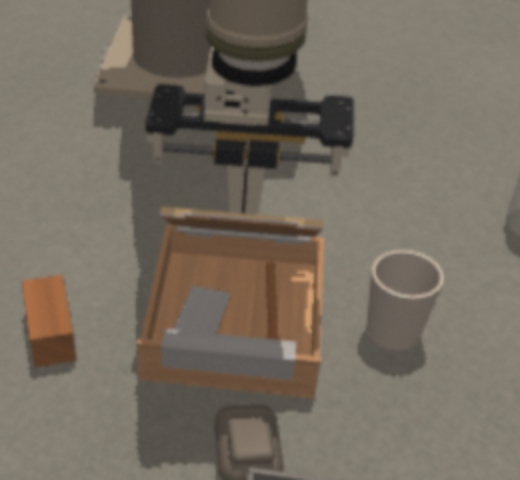

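The view shows the case clear with the tools in place. The cover is edge-on to the camera at about (240,220), which fits a cover at roughly 45°, and the fingertips are behind it. I'll carry on down.

Emit:
{"name": "servo_tool", "arguments": {"increments": [{"slide": [-5, 0, 5], "dr": [0, 0, 0], "jaw": 1}, {"slide": [-11, 0, 12], "dr": [0, 0, 0], "jaw": 1}, {"slide": [-17, 0, 20], "dr": [0, 0, 0], "jaw": 1}, {"slide": [-21, 0, 28], "dr": [0, 0, 0], "jaw": 1}, {"slide": [-25, 0, 36], "dr": [0, 0, 0], "jaw": 1}, {"slide": [-28, 0, 44], "dr": [0, 0, 0], "jaw": 1}, {"slide": [-30, 0, 51], "dr": [0, 0, 0], "jaw": 1}, {"slide": [-32, 0, 57], "dr": [0, 0, 0], "jaw": 1}, {"slide": [-32, 0, 62], "dr": [0, 0, 0], "jaw": 1}, {"slide": [-32, 0, 66], "dr": [0, 0, 0], "jaw": 1}, {"slide": [-32, 0, 66], "dr": [0, 0, 0], "jaw": 1}, {"slide": [-32, 0, 66], "dr": [0, 0, 0], "jaw": 1}]}}

```text
t: 4.65
tool_pos: [0.5336, 0.1516, 0.2419]
orientation: [-0.047, 3.141, 0.0]
force: [0.2, 1.0, 3.4]
opening: 0.0006
gripper_force: 1.1
```

```bash
python3 - <<'E'
from h import *
s=read_state();print(s["force"],s["tool_pos"])
i,d=read_camera("scene");cv2.imwrite("pics/s2.png",cv2.resize(i[40:280,200:460],None,fx=2,fy=2)[...,::-1])
P=cloud("scene",d)
C=np.array([.532,.1507]);yaw=.0305
for y in(-.065,.065):
  for x in(-.06,-.03,0,.03,.05,.062,.07):
    w=C+R.from_euler('z',yaw).as_matrix()[:2,:2]@[x,y]
    u,v=px("scene",[*w,.055]);print(y,x,P[int(round(v)),int(round(u))].round(4))
E
```

```text
[0.15835749 1.01213545 3.41582485] [0.53356496 0.15156009 0.2419322 ]
-0.065 -0.06 [0.4794 0.0857 0.0593]
-0.065 -0.03 [0.5126 0.0867 0.0623]
-0.065 0 [0.5426 0.0874 0.0637]
-0.065 0.03 [0.573  0.0883 0.0639]
-0.065 0.05 [0.5347 0.0793 0.0038]
-0.065 0.062 [0.5485 0.0795 0.0052]
-0.065 0.07 [0.5593 0.0792 0.0068]
0.065 -0.06 [0.473  0.2145 0.0575]
0.065 -0.03 [0.5064 0.2143 0.0613]
0.065 0 [0.5382 0.2165 0.0624]
0.065 0.03 [0.569  0.2166 0.0637]
0.065 0.05 [0.532  0.2173 0.0056]
0.065 0.062 [0.5446 0.2182 0.0063]
0.065 0.07 [0.5516 0.2189 0.0043]
```

View pics/s2.png

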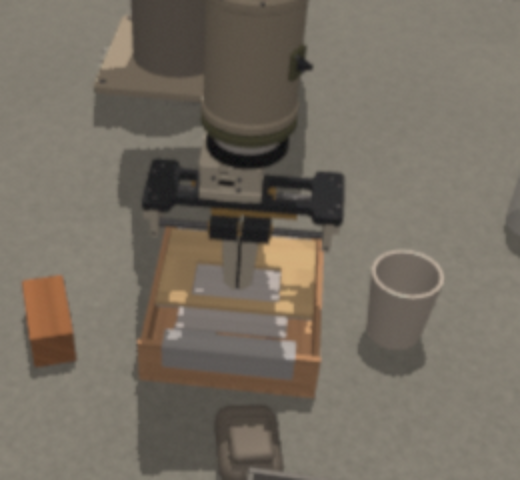

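The cover is nearly flat. Its plywood edge is at about (240,305), the tongue lies at (235,320) short of the lip, and the fingertips are in the recess at (240,288). I'll press it down the rest of the way.

Emit:
{"name": "servo_tool", "arguments": {"increments": [{"slide": [0, 0, 1.5], "dr": [0, 0, 0], "jaw": 1}, {"slide": [0, 0, 3], "dr": [0, 0, 0], "jaw": 1}, {"slide": [0, 0, 4], "dr": [0, 0, 0], "jaw": 1}, {"slide": [0, 0, 4.5], "dr": [0, 0, 0], "jaw": 1}, {"slide": [0, 0, 4.5], "dr": [0, 0, 0], "jaw": 1}]}}

```text
t: 5.2
tool_pos: [0.5337, 0.1516, 0.2376]
orientation: [-0.047, 3.141, 0.0]
force: [0.4, 0.3, 4.4]
opening: 0.0006
gripper_force: 2.5
```

Emit:
{"name": "servo_tool", "arguments": {"increments": [{"slide": [0, 0, 0.5], "dr": [0, 0, 0], "jaw": 1}, {"slide": [0, 0, 1], "dr": [0, 0, 0], "jaw": 1}, {"slide": [0, 0, 1], "dr": [0, 0, 0], "jaw": 1}]}}

```text
t: 5.5
tool_pos: [0.5338, 0.1516, 0.2369]
orientation: [-0.047, 3.14, 0.0]
force: [-1.8, 0.1, 7.9]
opening: 0.0005
gripper_force: 3.9
```

Emit:
{"name": "servo_tool", "arguments": {"increments": [{"slide": [-3, 0, 0], "dr": [0, 0, 0], "jaw": 1}, {"slide": [-7, 0, 0], "dr": [0, 0, 0], "jaw": 1}, {"slide": [-11, 0, 0], "dr": [0, 0, 0], "jaw": 1}, {"slide": [-15, 0, 0], "dr": [0, 0, 0], "jaw": 1}, {"slide": [-19, 0, 0], "dr": [0, 0, 0], "jaw": 1}, {"slide": [-22, 0, 0], "dr": [0, 0, 0], "jaw": 1}, {"slide": [-25, 0, 0], "dr": [0, 0, 0], "jaw": 1}, {"slide": [-28, 0, 0], "dr": [0, 0, 0], "jaw": 1}, {"slide": [-28, 0, 0], "dr": [0, 0, 0], "jaw": 1}]}}

```text
t: 6.4
tool_pos: [0.5608, 0.1524, 0.236]
orientation: [0.048, -3.138, 0.0]
force: [-5.1, -0.6, 8.9]
opening: 0.0
gripper_force: 4.1
```

```bash
python3 - <<'E'
from h import *
s=read_state();print(s["force"],s["tool_pos"])
i,d=read_camera("scene");cv2.imwrite("pics/s3.png",cv2.resize(i[140:260,260:390],None,fx=4,fy=4)[...,::-1])
E
```

```text
[-5.05017116 -0.62376394  8.89964298] [0.56083994 0.15242042 0.2359896 ]
```

View pics/s3.png

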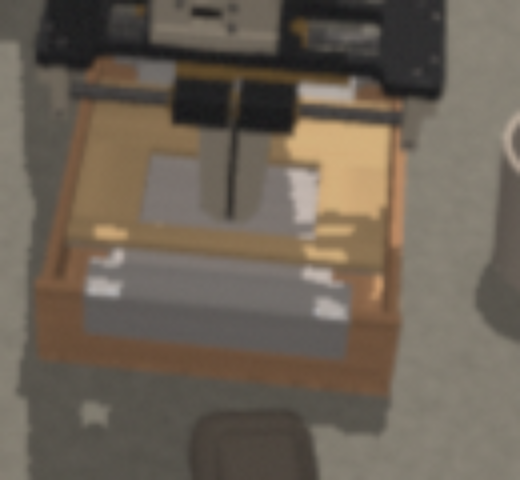

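The cover is flat and has already slid towards the lip, with its plywood edge at about (225,250) and the tongue going under the lip at (215,275). The fingertip at (230,218) is still just short of the recess wall, so I'll keep pushing.

Emit:
{"name": "servo_tool", "arguments": {"increments": [{"slide": [-2, 0, 0], "dr": [0, 0, 0], "jaw": 1}, {"slide": [-4, 0, 0], "dr": [0, 0, 0], "jaw": 1}, {"slide": [-6, 0, 0], "dr": [0, 0, 0], "jaw": 1}, {"slide": [-8, 0, 0], "dr": [0, 0, 0], "jaw": 1}, {"slide": [-10, 0, 0], "dr": [0, 0, 0], "jaw": 1}, {"slide": [-12, 0, 0], "dr": [0, 0, 0], "jaw": 1}, {"slide": [-12, 0, 0], "dr": [0, 0, 0], "jaw": 1}]}}

```text
t: 7.15
tool_pos: [0.5724, 0.1528, 0.2356]
orientation: [0.048, -3.137, 0.001]
force: [-7.6, 0.0, 7.9]
opening: 0.0005
gripper_force: 6.3
```

Emit:
{"name": "servo_tool", "arguments": {"increments": [{"slide": [-1, 0, 0], "dr": [0, 0, 0], "jaw": 1}, {"slide": [-2, 0, 0], "dr": [0, 0, 0], "jaw": 1}, {"slide": [-3, 0, 0], "dr": [0, 0, 0], "jaw": 1}, {"slide": [-3, 0, 0], "dr": [0, 0, 0], "jaw": 1}]}}

```text
t: 7.55
tool_pos: [0.5737, 0.1529, 0.2345]
orientation: [0.048, -3.131, 0.001]
force: [-16.7, -0.9, 10.7]
opening: 0.0003
gripper_force: 10.0
```

```bash
python3 - <<'E'
from h import *
s=read_state();print(s["force"],s["tool_pos"])
i,d=read_camera("scene");cv2.imwrite("pics/s4.png",cv2.resize(i[140:260,260:390],None,fx=4,fy=4)[...,::-1])
E
```

```text
[-16.69813873  -0.87173598  10.66388297] [0.57369047 0.15288004 0.23448746]
```

View pics/s4.png

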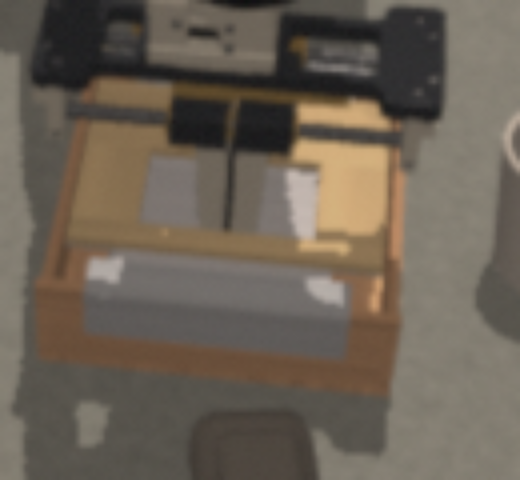

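The fingertip is now against the recess wall at (228,230). The forward force rose steeply and the cover no longer moves, so it's at the stop. I'll unload and lift off.

Emit:
{"name": "servo_tool", "arguments": {"increments": [{"slide": [1.5, 0, 0], "dr": [0, 0, 0], "jaw": 1}, {"slide": [2, 0, -2], "dr": [0, 0, 0], "jaw": 1}, {"slide": [2.5, 0, -6], "dr": [0, 0, 0], "jaw": 1}, {"slide": [2.5, 0, -12], "dr": [0, 0, 0], "jaw": 1}, {"slide": [2.5, 0, -25], "dr": [0, 0, 0], "jaw": 1}, {"slide": [2.5, 0, -45], "dr": [0, 0, 0], "jaw": 1}, {"slide": [2.5, 0, -70], "dr": [0, 0, 0], "jaw": 1}, {"slide": [2.5, 0, -100], "dr": [0, 0, 0], "jaw": 1}, {"slide": [20, 0, -125], "dr": [0, 0, 0], "jaw": 1}, {"slide": [45, 0, -140], "dr": [0, 0, 0], "jaw": 1}, {"slide": [70, 0, -150], "dr": [0, 0, 0], "jaw": 1}, {"slide": [90, 0, -150], "dr": [0, 0, 0], "jaw": 1}, {"slide": [100, 0, -150], "dr": [0, 0, 0], "jaw": 1}, {"slide": [100, 0, -150], "dr": [0, 0, 0], "jaw": 1}, {"slide": [100, 0, -150], "dr": [0, 0, 0], "jaw": 1}]}}

```text
t: 9.1
tool_pos: [0.477, 0.1498, 0.3866]
orientation: [-0.047, 3.14, 0.0]
force: [0.6, -0.3, 0.1]
opening: 0.0004
gripper_force: 0.0
```

```bash
python3 - <<'E'
from h import *
s=read_state();print(s["force"],s["tool_pos"])
i,d=read_camera("scene");cv2.imwrite("pics/s5.png",cv2.resize(i[140:260,240:420],None,fx=4,fy=4)[...,::-1])
P=cloud("scene",d);Rm=R.from_euler('z',.0305).as_matrix()
Q=(P-[.532,.1507,0])@Rm
m=(abs(Q[...,1])<.075)&(abs(Q[...,1])>.05)&(Q[...,0]>-.08)&(Q[...,0]<.06)&(Q[...,2]>.045)&(Q[...,2]<.08)
q=Q[m];print(np.polyfit(q[:,0],q[:,2],1),np.percentile(q[:,0],[1,99]),len(q))
# floor of recess extent
f=(abs(Q[...,1])<.03)&(Q[...,2]<.0555)&(Q[...,2]>.049)&(Q[...,0]>-.06)&(Q[...,0]<.075)
print(np.percentile(Q[f][:,0],[2,98]),np.median(Q[f][:,2]))
E
```

```text
[ 0.56487172 -0.32757512  0.09835109] [0.47696264 0.14979727 0.38655223]
[0.0344164  0.05994979] [-0.07705655  0.0591095 ] 944
[-0.0089582   0.07210592] 0.054351525476750415
```

View pics/s5.png

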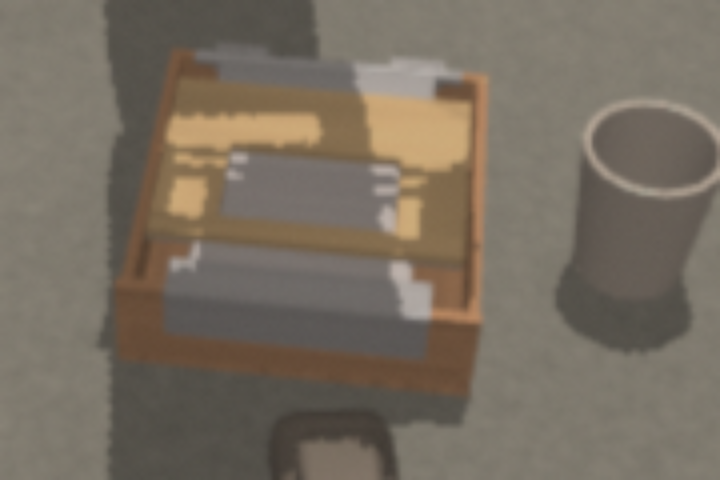

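With the hand away, the cover stays down. Its plywood edge is at about (300,248) and the tongue runs under the lip at (290,270). I'll do one numeric check from the top camera before handing in.

```bash
python3 - <<'E'
from h import *
Rm=R.from_euler('z',.0305).as_matrix()
for n in("top","scene"):
    i,d=read_camera(n);Q=(cloud(n,d)-[.532,.1507,0])@Rm
    m=(abs(Q[...,1])<.075)&(abs(Q[...,1])>.05)&(Q[...,0]>-.08)&(Q[...,0]<.06)&(Q[...,2]>.045)&(Q[...,2]<.08)
    q=Q[m];b=Q[(Q[...,1]<-.11)&(Q[...,1]>-.2)&(abs(Q[...,0])<.15)&(abs(Q[...,2])<.02)]
    print(n,len(q),np.polyfit(q[:,0],q[:,2],1) if len(q) else 0,"bench",np.polyfit(b[:,0],b[:,2],1))
    e=Q[(abs(Q[...,1])<.07)&(Q[...,0]>.04)&(Q[...,0]<.08)&(Q[...,2]>.04)]
    for k in np.arange(.04,.08,.004):
        z=e[(e[:,0]>=k)&(e[:,0]<k+.004),2];print(round(k,3),len(z),np.median(z).round(4) if len(z) else "",end=" | ")
    print()
E
```

```text
top 1411 [0.0314926  0.05872894] bench [ 0.00100753 -0.00085146]
0.04 148 0.055 | 0.044 152 0.0552 | 0.048 156 0.0595 | 0.052 148 0.0601 | 0.056 152 0.0601 | 0.06 145 0.0598 | 0.064 116 0.0544 | 0.068 118 0.0546 | 0.072 115 0.0546 | 0.076 116 0.0544 | 
scene 942 [0.0335475  0.06001074] bench [0.00259746 0.00085123]
0.04 65 0.0598 | 0.044 43 0.0608 | 0.048 82 0.0611 | 0.052 111 0.0614 | 0.056 95 0.0613 | 0.06 226 0.0583 | 0.064 74 0.0558 | 0.068 90 0.0557 | 0.072 62 0.0559 | 0.076 32 0.0581 |
```

```bash
python3 -c "
from plant import *
print(close_job())"
```

```text
the job is handed in; nothing more can be done
None
```

The tool case is shut and handed in at about 9 s of the 38 s allowed: the plywood edge sits where a full 18 mm tuck puts it, the lip alone holds the cover, and the hand is clear. I saw nothing disturbed, though `close_job()` returned no verdict and I did not re-measure the loose items.

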